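# Refit the spout of the water filter

## Robot

A 7-joint arm with a two-finger parallel gripper is mounted at the origin on a cart in front of the work surface, level with it; the furniture and walls round the work are solid. World frame = base frame: x ahead of the robot, y to its left, z up, the work surface at z = 0. Lengths are in m, angles in degrees, forces in N, time in s.
With the tool pointing down it reaches from about 0.425 to 0.875 m from the base axis. Payload 8.4 kg.
Tool frame: the origin (TCP) lies at the very end of the fingers, on their centre line; the grasp point (between the pads) lies 19 mm behind it; z points along the fingers, y is the line along which they close (so a half turn about z gives the same grasp; the last joint's range is limited). The gripper opens to 85 mm and grips with 20 to 120 N. Pads are 22 mm wide; open, the fingers measure 114 mm over their backs; the gripper's body (76 mm by 85 mm) begins 54 mm behind the grasp point. The pads swing forward as they close: fully open they stand 13 mm farther back than shut.
Start: joints at [-81.028, 19.091, 2.286, 83.961, -0.768, 76.965, -3.352], TCP at [0.164, 0.629, 0.231] pointing down, gripper open.
Joint ranges: [-147.57, 147.57], [-21.85, 119.76], [-74.77, 79.35], [14.55, 137.4], [-85.83, 265.84], [4.83, 119.75], [-152.11, 152.11]. Speed limits (degrees/s): [127.2, 127.2, 159.86, 159.86, 180, 180, 180].

## Interface

Orientations are given as [roll, pitch, yaw] about the fixed x, y, z axes, in that order (R = Rz(yaw) Ry(pitch) Rx(roll)).
In Python, from plant import bot gives the robot as it stands.
- The arm moves only by the tool servo_tool, never from a script. Its argument "series" is a list of rows, each a list of 6 numbers: the shift along the tool's x, y, z in cm, then the turn, a rotation vector about the tool's x, y, z in degrees. A call has 1 to 20 rows; each row shifts and turns the commanded pose from where the row before left it, along the tool's axes as they then stand; what a row does not reach is not made up. A row lasts 1/10 s, in which the tool goes at most 50 mm and 8.59 degrees, less where a joint would pass 70% of its speed; a pose out of reach is approached as far as the arm can. A call is refused whole if a number of a shift passes 5 or a number of a turn 8.59, either way. A call with a gripper value outside its range is refused whole. "fingers" is the finger opening in cm, from 0 to 8.54, set as the call begins (left out, the last holds). The fingers move at their own pace and stop on an object; "newtons" is the grip in N (left out, the last holds). Time passes only in rows, so rows that do not move let the fingers close. It gives the time, the measured TCP pose, the force, the opening and the grip force at its end, in the units of the state.
- bot.read_state(): the state, without advancing time (a new reading comes with each control period).
- bot.camera(name): name is "side" or "top"; returns the picture (480x640x3 uint8, red, green, blue); there is no depth.
- bot.camera_model(name): a dict with "vfov" (degrees; the focal length in pixels is half the picture's height over the tangent of half this angle, whatever the lens; pixels are square), "cx", "cy" (the principal point, pixels), "dist" ([k1, k2, p1, p2, k3] as OpenCV has them; the pictures are not rectified), "R" (3x3) and "t" (3): a world point X has camera coordinates R X + t. Camera axes: x right, y down, z forward; pixel columns grow to the right and rows downward; lengths in m; the calibration is good to about 2 mm. A picture is of the moment at which its call begins. camera_model takes no time and is no camera call.
- bot.sign_off(): hands the job in; it is judged then, once.
The state is a dict: "clock": time; "joint_positions": joint angles; "qd": joint speeds; "effort": joint torques, N m; "ee_pos": TCP position; "ee_rot": TCP orientation; "force": force on the tool from outside, world axes, zero at the start; "wrist_torque": the same for the moment, N m; "opening": finger opening in m; "grasp_force": force on a finger pad.
Only numpy, scipy, OpenCV 4.12 (cv2) and the standard library are available. Lean on these libraries where they do the work, as an engineer would, in place of code of your own. Each camera call takes 0.05 s, during which the arm holds its last target. There are 200 camera calls.

## Task

Take the steel spout out of the wooden drying stand and push it down into the push-fit socket on top of the white water filter until it locks, with its outlet over the drip tray. Feel your way, since you cannot see how deep this socket is: the plastic fitting cracks if it is forced hard. Then tug the spout upwards to check that it holds, and let go, leaving the other things where they are.

Things in the scene. Friction and masses are not known exactly. Their poses are not given: they have to be found in the camera images.
- filter: Water filter fixed to the worktop. Base 235 x 125 x 12 mm, round white housing 112 mm in diameter to 75 mm high, on it a tower 48 mm in diameter to 135 mm high with a vertical push-fit socket in its top. Origin: on the worktop under the socket's axis; z up, -x points to the drip tray. It cracks if the spout is pressed home with over 25 N or forced or pulled in any way with over 40 N.
- fitting_mouth (a point): Centre of the socket's mouth, on the tower's top, 135 mm above the worktop; a fixed grey ring, 22 mm inside and 33 mm outside, stands 5 mm above it. Bore 19.6 mm. A stop (its rubber gives 1 mm at 25 N) lies unseen 31 to 51 mm below, different each time. Two jaws, 23 to 27 mm above the stop, resist with 5 to 10 N and snap into the spigot's groove when its tip is within 1 mm of the stop; then it has 1 to 2 mm of play.
- jaw_a (a joint): Spring jaw hidden in the socket on the filter's +x side. Value in m, growing outwards: 0 = closed; about 0.0025 while the spigot's nose or land holds it spread; back to 0 as it snaps into the groove. A closed jaw alone does not tell lock from not yet reached.
- jaw_b (a joint): Spring jaw hidden in the socket on the filter's -x side. Value in m, growing outwards: 0 = closed; about 0.0025 while the spigot's nose or land holds it spread; back to 0 as it snaps into the groove. A closed jaw alone does not tell lock from not yet reached.
- drip_tray (a point): Centre of the round steel drip tray (92 mm in diameter, its top 17 mm above the worktop) on the filter's base, 105 mm from the socket's axis in the filter's -x direction.
- stand: Drying stand, a block of light wood 90 x 75 x 40 mm, fixed to the worktop, with an upright blind hole 20 mm wide and 30 mm deep in the middle of its top, in which the spout stands at the start. Origin: centre of its underside.
- spout_tip (a point): Lower end of the spout's spigot, on its axis. The spout is one loose steel piece (0.15 to 0.27 kg): z up, -x points to the outlet. Heights above the tip: cone nose 11.6 to 18 mm in diameter (to 7 mm), land 18 mm (to 22), groove 10 mm (to 29.5), stem 18 mm (to 87), round boss 26 mm (to 113), grip tab (to 159).
- spout_grip (a point): Point to grip the spout, 137 mm above its tip: the grip tab is a flat upright block 26 mm long in the spout's x, 14 mm thick in its y, and reaches 22 mm above and 24 mm below this point. Same axes as the tip. The outlet arm below it (13 mm thick, top 114 mm above the tip) leaves the boss towards -x.
- spout_outlet (a point): Open end of the outlet arm, 105 mm from the spout's axis towards its -x and 75 mm above its tip.
- glass: Bystander: straight clear tumbler, 69 mm in diameter, 112 mm high. Origin: centre of its underside.
- teacup: Bystander: cream tea cup, 91 x 122 x 72 mm. Origin: centre of its underside.
- sugar_bowl: Bystander: white sugar bowl without lid, 67 mm in diameter, 40 mm high. Origin: centre of its underside.
There are look-alikes about, which are no part of the job. What is shaped like the part that bears spout_tip but black is not meant.

How it is judged (in metres and radians):
On the way, in this order (a step that is already met when the one before it is completed fails the run):
1. the spout is out of the drying stand (tip more than 15 mm above the stand's top) (height (world z) of spout_tip above 0.055 m), for 0.1 s.
2. the locked spout is tugged upwards: jaws closed in its groove and bearing the pull (2 N or more on a jaw) (value of joint each of jaw_a, jaw_b below 0.0008 m and z of spout_tip in the frame of filter below 0.107 m and horizontal distance between spout_tip and fitting_mouth below 0.004 m and (contact force between spout and jaw_a_c0 above 2 N or contact force between spout and jaw_b_c0 above 2 N)).
At the end, for the whole second after the job is handed in: The spout sits locked in the socket: both jaws closed in its groove (within 0.8 mm), tip more than 28 mm below the mouth and within 4 mm of its axis, upright within 0.12 rad, the outlet within 35 mm of the drip tray's centre seen from above, at rest (value of joint each of jaw_a, jaw_b below 0.0008 m and z of spout_tip in the frame of filter below 0.107 m and horizontal distance between spout_tip and fitting_mouth below 0.004 m and angle between spout_tip's own z axis and vertical below 0.12 rad and horizontal distance between spout_outlet and drip_tray below 0.035 m and linear speed of spout below 0.02 m/s); the robot touches nothing.
It fails at once if the spout is pressed on the socket's stop with more than 25 N, or forced against the fitting in any way with more than 40 N (contact force between spout and seat_c0 above 25 N or contact force between spout and filter above 40 N).
It fails at once if a bystander (glass, cup, sugar bowl) is shifted by more than 20 mm (distance of any of glass, teacup, sugar_bowl from where it was at the start of the episode above 0.02 m).
It also fails if it takes over 48 s, if anything falls off the work surface, if the arm or the gripper's body presses on something with over 40 N, if the wrist force passes 120 N, or if a joint passes its speed limit or range.

## Working session

There is one attempt and no reset: what is moved stays moved. The work goes in short steps, Python scripts to look and compute and a tool call to move; the robot and the scene stay as the last step left them, time stands still between calls to the robot, and variables do not carry over. Pictures are saved under pics/ and viewed, at most 10 in all, crops included, and the job is handed in when it is done.

Besides the shell and the picture viewer there is one more tool, called as name(argument=value, ...) on one line, values as JSON. servo_tool: Moves the arm, as the interface text tells. Its arguments: {"type":"object","properties":{"series":{"type":"array","items":{"type":"array","items":{"type":"number"}}},"fingers":{"type":"number"},"newtons":{"type":"number"}},"required":["series"]}

```bash
mkdir -p pics; ls
python3 - <<'E'
from plant import bot
import cv2
for n in("side","top"):
    cv2.imwrite(f"pics/{n}0.png",bot.camera(n)[:,:,::-1]); print(n,bot.camera_model(n))
print(bot.read_state())
E
```

```text
pics
side {'vfov': 48.86398294576957, 'cx': 317.3171741047979, 'cy': 240.6606645514235, 'dist': array([-0.03926819,  0.        ,  0.        ,  0.        ,  0.        ]), 'R': array([[-0.98472051, -0.17346815,  0.01530767],
       [-0.07849032,  0.36365241, -0.92822206],
       [ 0.15545029, -0.9152408 , -0.37171156]]), 't': array([0.56776847, 0.05832212, 1.27636506])}
top {'vfov': 42.627835155942435, 'cx': 321.3593639096883, 'cy': 240.88933988740823, 'dist': array([-0.00985915,  0.        ,  0.        ,  0.        ,  0.        ]), 'R': array([[-4.59026017e-03, -9.99989464e-01, -3.81842311e-05],
       [-9.84342679e-01,  4.52516501e-03, -1.76207302e-01],
       [ 1.76205618e-01, -7.71250991e-04, -9.84353080e-01]]), 't': array([0.16908974, 0.53843616, 1.29674954])}
{'clock': 0.1, 'joint_positions': array([-81.02902096,  19.1263552 ,   2.28473278,  84.00549022,
        -0.76793628,  76.9662796 ,  -3.3510725 ]), 'qd': array([-0.04645188, -0.10115614, -0.06745595, -0.25116967,  0.03300533,
        0.09074475, -0.03913805]), 'effort': array([ 4.92993160e-03, -6.60010886e+01,  1.37078997e+00, -4.06466460e+01,
        1.71390362e-02,  9.26172273e-03, -4.51100993e-05]), 'ee_pos': array([0.16436614, 0.62844813, 0.23052982]), 'ee_rot': array([-1.79917287e+02,  5.36557504e-03,  1.65344937e+02]), 'force': array([-0.2445409,  0.4346096,  0.4175034]), 'wrist_torque': array([0.01501552, 0.01925424, 0.01789632]), 'grasp_force': 0.0, 'opening': 0.08529701837149527}
```

View pics/side0.png

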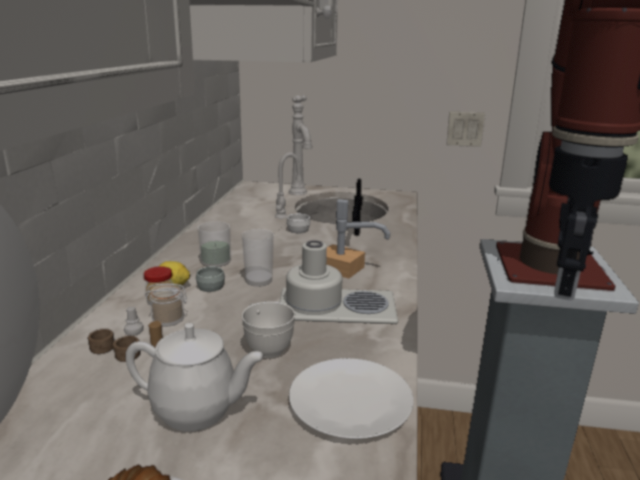

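View pics/top0.png

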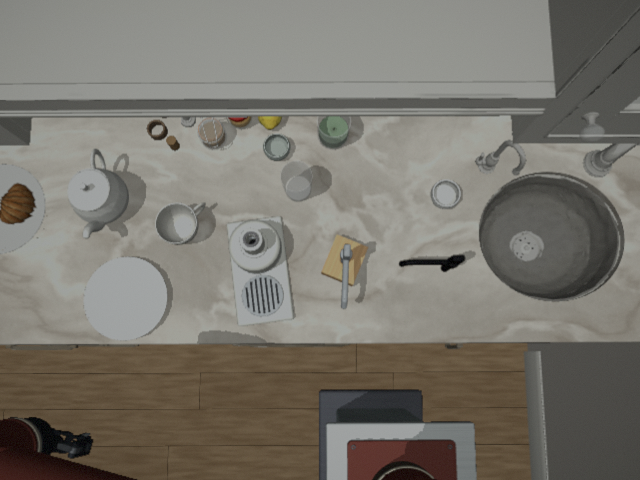

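Candidates, in the top view: the steel spout in the wooden stand at (346,255), the black look-alike lying at (435,262), and the sink taps at (500,157) and (612,157). The description fits the first: steel, and standing in the wooden block. I'll check it in a close crop together with the filter.

```bash
cat > h.py <<'E'
from plant import bot
import numpy as np, cv2
def K(n):
    m=bot.camera_model(n); f=240/np.tan(np.radians(m["vfov"]/2))
    return np.array([[f,0,m["cx"]],[0,f,m["cy"]],[0,0,1]]),m["dist"],m["R"],m["t"]
def ray(n,uv):
    k,d,R,t=K(n); p=cv2.undistortPoints(np.float64([[uv]]),k,d)[0,0]
    v=R.T@np.array([p[0],p[1],1]); return -R.T@t,v/np.linalg.norm(v)
def on(n,uv,z):
    o,v=ray(n,uv); return o+v*(z-o[2])/v[2]
def tri(a,b):
    (o1,v1),(o2,v2)=ray("top",a),ray("side",b)
    s=np.linalg.lstsq(np.c_[v1,-v2],o2-o1,rcond=None)[0]
    p,q=o1+s[0]*v1,o2+s[1]*v2; return (p+q)/2,np.linalg.norm(p-q)
def px(n,X):
    k,d,R,t=K(n); return cv2.projectPoints(np.float64([X]),cv2.Rodrigues(R)[0],t,k,d)[0][0,0]
E
python3 - <<'E'
import cv2,numpy as np
t=cv2.imread("pics/top0.png");s=cv2.imread("pics/side0.png")
a=cv2.resize(t[205:335,220:380],None,fx=5,fy=5,interpolation=2)[:600]
b=cv2.resize(s[180:330,270:410],None,fx=4,fy=4,interpolation=2)
a=cv2.resize(t[210:330,220:380],None,fx=5,fy=5,interpolation=2)
cv2.imwrite("pics/a.png",a);cv2.imwrite("pics/b.png",b)
E
```

```text
(no output)
```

View pics/a.png

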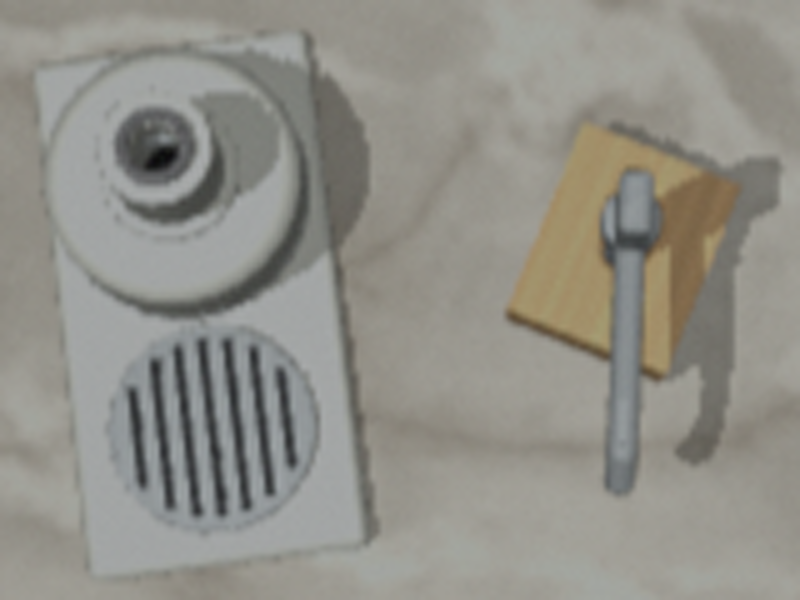

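View pics/b.png

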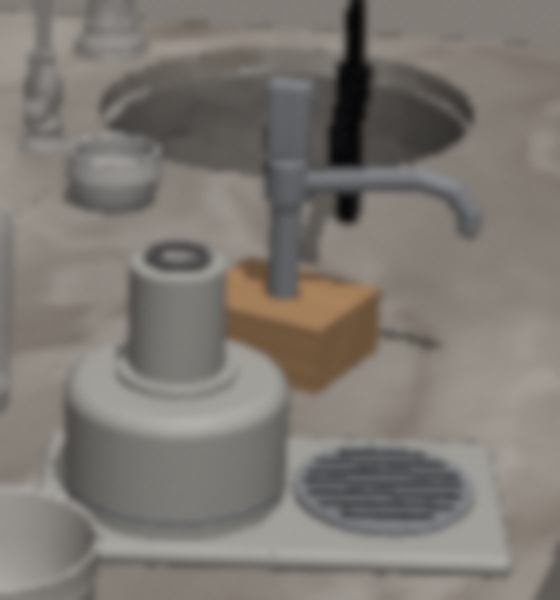

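The crops confirm the choice. The steel spout stands in the wooden block, with its grip tab at top (347,248) and side (343,203). Its outlet is at top (344,308), and the filter's ring is at top (251,239) and side (314.5,243).

Run:
```python
from h import *
np.set_printoptions(precision=4,suppress=True)
A=lambda x,y:(220+x/5-.4,210+y/5-.4); B=lambda x,y:(270+x/4-.4,180+y/4-.4)
c=[on("top",A(*p),.012) for p in((38,72),(305,32),(370,540),(92,573))]
print("base",np.array(c)); m=np.mean(c,0); ax=((c[0]+c[1])-(c[2]+c[3]));print("centre",m,"yaw +x",np.degrees(np.arctan2(ax[1],ax[0])),np.linalg.norm(c[0]-c[3]))
tr=on("top",A(214,428),.017);print("tray",tr)
mo=on("top",A(155,145),.140);print("ring top",mo,"side",on("side",B(178,254),.14),np.linalg.norm((mo-tr)[:2]))
ax=mo-tr;print("yaw tray->sock",np.degrees(np.arctan2(ax[1],ax[0])))
s=[on("top",A(*p),.04) for p in((587,122),(740,185),(664,372),(508,312))];print("stand",np.mean(s,0),np.linalg.norm(s[0]-s[1]),np.linalg.norm(s[1]-s[2]))
print("tab top: top",on("top",A(637,188),.169),"side",on("side",B(291,82),.169))
o=on("top",A(618,488),.082);print("outlet",o, tri(A(618,480),B(468,225)))
g=np.mean(s,0);d=g-o;print("spout yaw",np.degrees(np.arctan2(d[1],d[0])),np.linalg.norm(d[:2]))
# teacup, glass
print("glass",on("top",(298,190),0),"cup",on("top",(178,225),.07))
# colour refine: tab edges / arm
im=cv2.imread("pics/top0.png").astype(int)
for r in range(240,312,4):
    print(r,[tuple(p) for p in im[r,338:356:1,:].tolist()][0:0], (im[r,336:358,0]-im[r,336:358,2]).tolist())
```

```text
base [[0.5853 0.3789 0.012 ]
 [0.6032 0.2585 0.012 ]
 [0.3747 0.2283 0.012 ]
 [0.3609 0.3502 0.012 ]]
centre [0.481 0.304 0.012] yaw +x 7.401700524684047 0.22625087779763312
tray [0.4238 0.297  0.017 ]
ring top [0.5281 0.3107 0.14  ] side [0.528  0.3238 0.14  ] 0.10518242212240114
yaw tray->sock 7.473939278415386
stand [0.5   0.116 0.04 ] 0.07272066000544458 0.08915253403880864
tab top: top [0.5046 0.1159 0.169 ] side [0.4997 0.1316 0.169 ]
outlet [0.3921 0.1217 0.082 ] (array([0.3962, 0.1219, 0.0886]), np.float64(0.002422586551164146))
spout yaw -2.980582693084732 0.10806268420978661
glass [0.6669 0.2197 0.    ] cup [0.5715 0.4762 0.07  ]
240 [] [-57, -56, -56, -57, -57, -56, -53, -53, -55, -56, -58, -57, -58, -57, -50, -43, -34, -20, -12, -10, -10, -9]
244 [] [-57, -57, -57, -56, -54, -53, -56, -55, -38, -6, -5, -6, -11, -17, -44, -57, -53, -53, -52, -54, -55, -59]
248 [] [-57, -57, -55, -52, -55, -56, -48, -22, 6, 8, 9, 8, 9, 7, -9, -49, -53, -54, -52, -51, -51, -51]
252 [] [-56, -54, -53, -51, -19, 7, 7, 6, 8, 7, 6, 7, 7, 8, 7, 3, -28, -51, -51, -52, -53, -54]
256 [] [-51, -55, -
[... 742 characters left out ...]
 -10, -8, 3, 7, 7, 8, 8, 5, -18, -38, -44, -46, -46, -28, -10, -8, -9, -10]
288 [] [-9, -9, -9, -10, -11, -10, 5, 7, 8, 7, 7, 3, -9, -9, -11, -10, -10, -10, -10, -11, -10, -9]
292 [] [-11, -10, -10, -9, -9, -7, 4, 7, 7, 7, 7, 0, -10, -10, -10, -10, -9, -10, -9, -11, -10, -10]
296 [] [-11, -11, -11, -11, -11, -2, 6, 7, 7, 7, 6, 1, -11, -11, -12, -12, -12, -13, -12, -12, -12, -12]
300 [] [-14, -13, -11, -13, -12, 2, 6, 6, 7, 7, 7, -3, -13, -14, -12, -13, -13, -11, -13, -11, -11, -10]
304 [] [-11, -11, -10, -11, -10, 3, 6, 6, 7, 6, 2, -8, -12, -11, -12, -11, -12, -11, -11, -12, -11, -10]
308 [] [-9, -11, -9, -11, -12, -7, -3, 2, -1, -4, -9, -10, -10, -10, -12, -10, -10, -10, -12, -10, -10, -10]
```

servo_tool(series=[[-1.4,-1.3,0,0,0,0],[-2.8,-2.5,0,0,0,0],[-2.8,-2.5,0,0,0,0],[-2.8,-2.6,0,0,0,0],[-2.8,-2.6,0,0,0,0],[-2.8,-2.6,0,0,0,0],[-2.8,-2.6,0,0,0,0],[-2.8,-2.6,0,0,0,0],[-2.8,-2.6,0,0,0,0],[-2.8,-2.6,0,0,0,0],[-2.8,-2.6,0,0,0,0],[-2.8,-2.5,0,0,0,0],[-2.8,-2.5,0,0,0,0],[-2.8,-2.5,0,0,0,0],[-2.8,-2.5,0,0,0,0],[-2.8,-2.5,0,0,0,0],[-1.4,-1.2,0,0,0,0],[0,0,0,0,0,-4],[0,0,0,0,0,-4],[0,0,0,0,0,-4]], fingers=6)

```text
clock: 2.1
ee_pos: [0.4945, 0.1204, 0.231]
ee_rot: [-180.0, -0.0, 177.5]
force: [-0.1, 0.0, 0.5]
opening: 0.0598
grasp_force: 0.0
```

Run:
```python
from h import *
t=bot.camera("top")[:,:,::-1];s=bot.camera("side")[:,:,::-1]
a=cv2.resize(t[180:320,290:390],None,fx=4,fy=4,interpolation=2);b=cv2.resize(s[110:250,290:390],None,fx=4,fy=4,interpolation=2)
cv2.imwrite("pics/c.png",np.hstack([a,b]))
st=bot.read_state();p=st["ee_pos"];print(p,st["ee_rot"])
for q in (p,[p[0],p[1],.169]): print((px("top",q)-(290,180))*4,(px("side",q)-(290,110))*4+(400,0))
```

```text
[0.49445492 0.12061012 0.23103448] [-1.79983365e+02 -2.93523469e-02  1.77397300e+02]
[223.74516267 268.15195389] [625.12816506 246.91713729]
[218.81894168 289.01011719] [621.21320888 355.26858055]
```

View pics/c.png

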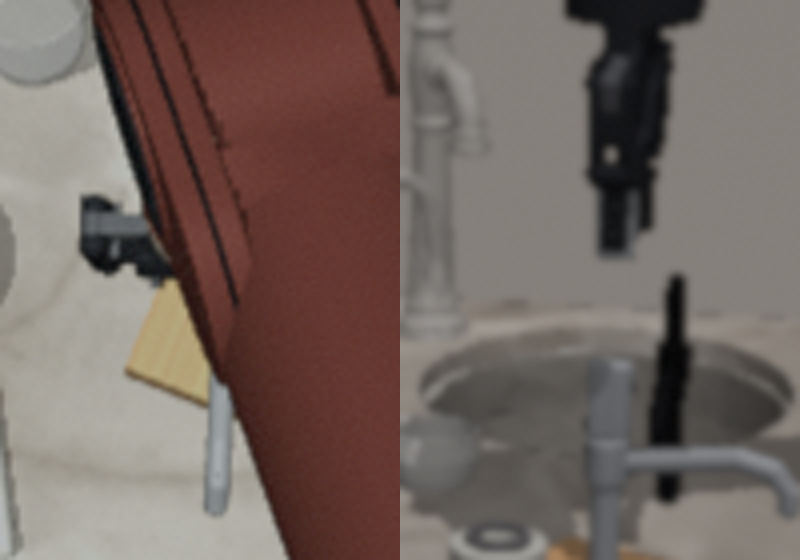

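servo_tool(series=[[-0.57,-0.42,0,0,0,0],[0,0,1,0,0,0],[0,0,2,0,0,0],[0,0,2,0,0,0],[0,0,2,0,0,0],[0,0,1.5,0,0,0],[0,0,1,0,0,0],[0,0,0.5,0,0,0],[0,0,0,0,0,0]])

```text
clock: 3.1
ee_pos: [0.4999, 0.1161, 0.1308]
ee_rot: [-180.0, -0.0, 177.3]
force: [-0.3, 0.4, -0.0]
opening: 0.0601
grasp_force: 0.0
```

servo_tool(series=[[0,0,0,0,0,0],[0,0,0,0,0,0],[0,0,0,0,0,0],[0,0,0,0,0,0],[0,0,0,0,0,0],[0,0,0,0,0,0],[0,0,0,0,0,0],[0,0,0,0,0,0]], fingers=0, newtons=60)

```text
clock: 3.9
ee_pos: [0.5006, 0.1166, 0.1319]
ee_rot: [180.0, 0.1, 177.3]
force: [-0.0, 1.0, 6.1]
opening: 0.0129
grasp_force: 58.7
```

servo_tool(series=[[0,0,-0.5,0,0,0],[0,0,-1,0,0,0],[0,0,-1,0,0,0],[0,0,-1.5,0,0,0],[0,0,-2,0,0,0],[0,0,-2.5,0,0,0],[0,0,-2.5,0,0,0],[0,0,-2.5,0,0,0],[0,0,-1.5,0,0,0],[0,0,-0.8,0,0,0],[0,0,0,0,0,3.5],[0,0,0,0,0,3.5],[0,0,0,0,0,0]])

```text
clock: 5.2
ee_pos: [0.4998, 0.116, 0.2891]
ee_rot: [-180.0, -0.0, 170.3]
force: [0.2, 0.5, -3.0]
opening: 0.0131
grasp_force: 58.9
```

servo_tool(series=[[0,0,0,0,0,-5.8],[0,0,0,0,0,-5.8],[0,0,0,0,0,-5.8],[-0.3,0.95,0,0,0,0],[-0.6,2,0,0,0,0],[-0.8,3,0,0,0,0],[-1,3.5,0,0,0,0],[-1,3.5,0,0,0,0],[-0.8,3,0,0,0,0],[-0.6,2,0,0,0,0],[-0.3,1,0,0,0,0],[0,0,0,0,0,0],[0,0,0,0,0,0]])

```text
clock: 6.5
ee_pos: [0.5282, 0.3107, 0.2891]
ee_rot: [-180.0, -0.0, -172.3]
force: [-0.5, -1.0, -3.4]
opening: 0.0132
grasp_force: 58.9
```

Run:
```python
from h import *
t=bot.camera("top")[:,:,::-1];s=bot.camera("side")[:,:,::-1]
a=cv2.resize(t[200:325,200:300],None,fx=4,fy=4,interpolation=2);b=cv2.resize(s[180:305,270:370],None,fx=4,fy=4,interpolation=2)
cv2.imwrite("pics/d.png",np.hstack([a,b]))
st=bot.read_state();p=st["ee_pos"];print(p,st["ee_rot"],st["force"],st["wrist_torque"])
for q in ([p[0],p[1],p[2]-.121],[p[0],p[1],.14],[.5281,.3107,.14]): print((px("top",q)-(200,200))*4,(px("side",q)-(270,180))*4+(400,0))
```

```text
[0.52847844 0.30989742 0.28957801] [-1.79986604e+02  1.40621213e-02 -1.72386725e+02] [-2.03117126 -0.04484061 -1.43255777] [-0.03513935  0.00457981 -0.01680592]
[197.46690524 143.3119798 ] [581.31103682 186.40040122]
[203.93846836 153.66330371] [580.48967843 241.78637447]
[202.34978496 154.40206933] [580.96551729 242.45056825]
```

View pics/d.png

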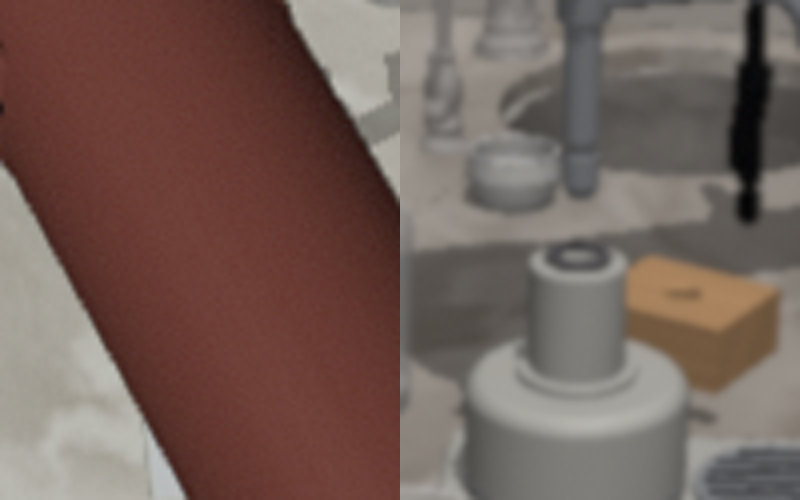

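The spigot's tip hangs at (581,195) in the crop, over the ring at about (578,256). That puts it about 1 mm off in x, so I'll measure the edges more finely.

Run:
```python
from h import *
s=np.mean([bot.camera("side").astype(float) for _ in range(3)],0).mean(2)
def edges(r0,r1,a,b):
    p=s[r0:r1,a:b].mean(0); g=np.abs(np.gradient(cv2.GaussianBlur(p[None],(5,1),.8)[0])); m=(len(g))//2
    f=lambda g,o:(lambda i:(g[max(i-1,0):i+2]*np.arange(max(i-1,0),i+2)).sum()/g[max(i-1,0):i+2].sum()+o)(int(g.argmax()))
    l,r=f(g[:m],a),f(g[m:],a+m); return l,r,(l+r)/2
print("stem",edges(192,212,308,323)); print("land",edges(219,226,308,323)); print("tower",edges(250,268,295,335))
p=bot.read_state()["ee_pos"]
for z in(.20,.172,.12):print(z,px("side",[p[0],p[1],z]))
for q in([.5281,.3107,.12],[.5301,.3107,.12],[.5281,.3137,.12]):print(px("side",q))
```

```text
stem (np.float64(313.02401794882144), np.float64(317.9571317936615), np.float64(315.4905748712415))
land (np.float64(309.69689235129084), np.float64(319.8442929227655), np.float64(314.77059263702813))
tower (np.float64(304.9726350315921), np.float64(322.92922730626907), np.float64(313.9509311689306))
0.2 [315.58783315 211.12316007]
0.172 [315.38141898 225.01221021]
0.12 [315.00937254 250.06624469]
[315.09929157 250.1394074 ]
[314.08964144 250.05600961]
[314.82560318 250.72606369]
```

servo_tool(series=[[-0.1,0,0.5,0,0,0],[0,0,1,0,0,0],[0,0,0.8,0,0,0],[0,0,0.4,0,0,0],[0,0,0.4,0,0,0],[0,0,0.3,0,0,0],[0,0,0.3,0,0,0],[0,0,0,0,0,0],[0,0,0,0,0,0]])

```text
clock: 7.65
ee_pos: [0.5292, 0.3115, 0.2524]
ee_rot: [180.0, 0.0, -172.3]
force: [-0.1, -0.1, -1.3]
opening: 0.0132
grasp_force: 58.9
```

servo_tool(series=[[0,0,0.2,0,0,0],[0,0,0.2,0,0,0],[0,0,0.2,0,0,0],[0,0,0,0,0,0]])

```text
clock: 8.05
ee_pos: [0.5289, 0.3115, 0.2459]
ee_rot: [-180.0, -0.0, -172.3]
force: [-1.1, 0.3, -2.3]
opening: 0.0134
grasp_force: 58.8
```

servo_tool(series=[[0,0,0.15,0,0,0],[0,0,0.15,0,0,0],[0,0,0,0,0,0]])

```text
clock: 8.35
ee_pos: [0.529, 0.3115, 0.2431]
ee_rot: [-180.0, -0.0, -172.3]
force: [0.1, 0.5, -2.0]
opening: 0.0136
grasp_force: 58.8
```

servo_tool(series=[[0,0,0.15,0,0,0],[0,0,0.15,0,0,0],[0,0,0,0,0,0]])

```text
clock: 8.65
ee_pos: [0.529, 0.3115, 0.2401]
ee_rot: [-180.0, -0.0, -172.3]
force: [-0.4, 0.6, -3.1]
opening: 0.0132
grasp_force: 58.8
```

servo_tool(series=[[0,0,0.15,0,0,0],[0,0,0.15,0,0,0],[0,0,0,0,0,0]])

```text
clock: 8.95
ee_pos: [0.529, 0.3115, 0.2371]
ee_rot: [-180.0, -0.0, -172.3]
force: [0.6, 1.1, -3.4]
opening: 0.0131
grasp_force: 58.8
```

servo_tool(series=[[0,0,0.15,0,0,0],[0,0,0.15,0,0,0],[0,0,0,0,0,0]])

```text
clock: 9.25
ee_pos: [0.529, 0.3115, 0.2341]
ee_rot: [-180.0, -0.0, -172.3]
force: [-0.1, 1.4, -2.6]
opening: 0.0134
grasp_force: 58.7
```

servo_tool(series=[[0,0,0.15,0,0,0],[0,0,0.15,0,0,0],[0,0,0,0,0,0]])

```text
clock: 9.55
ee_pos: [0.5291, 0.3115, 0.2312]
ee_rot: [-180.0, -0.0, -172.3]
force: [-0.5, 0.1, -2.7]
opening: 0.0133
grasp_force: 59.0
```

servo_tool(series=[[0,0,0.1,0,0,0],[0,0,0.1,0,0,0],[0,0,0,0,0,0]])

```text
clock: 9.85
ee_pos: [0.5292, 0.3116, 0.2295]
ee_rot: [180.0, 0.0, -172.3]
force: [-0.8, 0.6, 0.9]
opening: 0.0132
grasp_force: 59.4
```

servo_tool(series=[[0,0,0.1,0,0,0],[0,0,0.1,0,0,0],[0,0,0,0,0,0]])

```text
clock: 10.15
ee_pos: [0.5292, 0.3115, 0.2273]
ee_rot: [180.0, 0.0, -172.3]
force: [-0.7, 0.9, 2.5]
opening: 0.0135
grasp_force: 59.5
```

servo_tool(series=[[0,0,0.1,0,0,0],[0,0,0.1,0,0,0],[0,0,0,0,0,0]])

```text
clock: 10.45
ee_pos: [0.5288, 0.3114, 0.2247]
ee_rot: [-180.0, -0.0, -172.3]
force: [-0.6, 0.8, -1.3]
opening: 0.0134
grasp_force: 59.0
```

servo_tool(series=[[0,0,0.1,0,0,0],[0,0,0.1,0,0,0],[0,0,0,0,0,0]])

```text
clock: 10.75
ee_pos: [0.5289, 0.3114, 0.2229]
ee_rot: [-180.0, -0.0, -172.3]
force: [0.7, 1.8, -2.0]
opening: 0.0134
grasp_force: 59.0
```

servo_tool(series=[[0,0,0.1,0,0,0],[0,0,0.1,0,0,0],[0,0,0,0,0,0]])

```text
clock: 11.05
ee_pos: [0.529, 0.3114, 0.2211]
ee_rot: [-180.0, -0.0, -172.3]
force: [-0.6, 1.2, -0.2]
opening: 0.0132
grasp_force: 59.1
```

servo_tool(series=[[0,0,0.1,0,0,0],[0,0,0.15,0,0,0],[0,0,0.15,0,0,0],[0,0,0.15,0,0,0],[0,0,0.15,0,0,0],[0,0,0,0,0,0]])

```text
clock: 11.65
ee_pos: [0.529, 0.3115, 0.2139]
ee_rot: [-180.0, -0.0, -172.3]
force: [0.1, 1.8, -1.1]
opening: 0.0134
grasp_force: 58.8
```

servo_tool(series=[[0,0,0.1,0,0,0],[0,0,0.1,0,0,0],[0,0,0,0,0,0]])

```text
clock: 11.95
ee_pos: [0.529, 0.3115, 0.2122]
ee_rot: [-180.0, -0.0, -172.3]
force: [-0.3, 1.8, -0.5]
opening: 0.0133
grasp_force: 59.1
```

servo_tool(series=[[0,0,0.1,0,0,0],[0,0,0,0,0,0]])

```text
clock: 12.15
ee_pos: [0.5291, 0.3115, 0.2111]
ee_rot: [-180.0, -0.0, -172.3]
force: [-0.2, 1.5, -0.3]
opening: 0.0135
grasp_force: 59.1
```

servo_tool(series=[[0,0,0.1,0,0,0],[0,0,0,0,0,0]])

```text
clock: 12.35
ee_pos: [0.5291, 0.3115, 0.2102]
ee_rot: [-180.0, -0.0, -172.3]
force: [-1.0, 1.9, -1.1]
opening: 0.0135
grasp_force: 59.0
```

servo_tool(series=[[0,0,0.1,0,0,0],[0,0,0,0,0,0]])

```text
clock: 12.55
ee_pos: [0.529, 0.3114, 0.2091]
ee_rot: [-180.0, -0.0, -172.3]
force: [-1.1, 2.3, -1.5]
opening: 0.0132
grasp_force: 59.0
```

servo_tool(series=[[0,0,0.1,0,0,0],[0,0,0,0,0,0]])

```text
clock: 12.75
ee_pos: [0.529, 0.3114, 0.208]
ee_rot: [-180.0, -0.0, -172.3]
force: [-0.6, 1.6, -3.5]
opening: 0.0132
grasp_force: 59.2
```

servo_tool(series=[[0,0,0.1,0,0,0],[0,0,0,0,0,0]])

```text
clock: 12.95
ee_pos: [0.5291, 0.3115, 0.2073]
ee_rot: [-180.0, -0.0, -172.3]
force: [-1.0, 2.9, -1.3]
opening: 0.0129
grasp_force: 59.3
```

servo_tool(series=[[0,0,0.1,0,0,0],[0,0,0,0,0,0]])

```text
clock: 13.15
ee_pos: [0.5293, 0.3115, 0.2069]
ee_rot: [180.0, 0.0, -172.3]
force: [-1.2, 1.0, 4.7]
opening: 0.013
grasp_force: 60.1
```

servo_tool(series=[[0,0,0.08,0,0,0],[0,0,0,0,0,0],[0,0,0,0,0,0]])

```text
clock: 13.45
ee_pos: [0.5294, 0.3116, 0.2067]
ee_rot: [180.0, 0.1, -172.3]
force: [-4.1, -0.3, 9.2]
opening: 0.0133
grasp_force: 60.9
```

servo_tool(series=[[0,0,-0.1,0,0,0],[0,0,-0.1,0,0,0],[0,0,-0.1,0,0,0],[0,0,0,0,0,0]])

```text
clock: 13.85
ee_pos: [0.5289, 0.3114, 0.208]
ee_rot: [-180.0, -0.0, -172.3]
force: [-1.6, 2.0, -3.1]
opening: 0.0133
grasp_force: 58.8
```

servo_tool(series=[[0,0,-0.1,0,0,0],[0,0,0,0,0,0]])

```text
clock: 14.05
ee_pos: [0.5288, 0.3113, 0.2084]
ee_rot: [-179.9, -0.1, -172.3]
force: [1.2, 3.8, -12.3]
opening: 0.0133
grasp_force: 59.2
```

It resists the pull at once, so it's locked. A slightly firmer tug next.

servo_tool(series=[[0,0,-0.06,0,0,0],[0,0,0,0,0,0],[0,0,0,0,0,0]])

```text
clock: 14.35
ee_pos: [0.5286, 0.3112, 0.2087]
ee_rot: [-179.9, -0.1, -172.3]
force: [2.3, 4.1, -23.9]
opening: 0.0134
grasp_force: 58.5
```

servo_tool(series=[[0,0,0.1,0,0,0],[0,0,0.08,0,0,0],[0,0,0,0,0,0],[0,0,0,0,0,0]])

```text
clock: 14.75
ee_pos: [0.5289, 0.3113, 0.2085]
ee_rot: [-180.0, -0.0, -172.3]
force: [-0.0, 3.0, -13.5]
opening: 0.0132
grasp_force: 60.0
```

servo_tool(series=[[0,0,0.06,0,0,0],[0,0,0,0,0,0],[0,0,0,0,0,0]])

```text
clock: 15.05
ee_pos: [0.5292, 0.3114, 0.2083]
ee_rot: [180.0, 0.0, -172.3]
force: [-2.5, 0.3, -7.7]
opening: 0.0135
grasp_force: 61.1
```

servo_tool(series=[[0,0,0,0,0,0],[0,0,0,0,0,0],[0,0,0,0,0,0],[0,0,0,0,0,0],[0,0,0,0,0,0],[0,0,0,0,0,0]], fingers=5)

```text
clock: 15.65
ee_pos: [0.5292, 0.3115, 0.2078]
ee_rot: [180.0, 0.0, -172.3]
force: [0.4, -0.6, 0.0]
opening: 0.05
grasp_force: 0.0
```

servo_tool(series=[[0,0,-0.5,0,0,0],[0,0,-1,0,0,0],[0,0,-2,0,0,0],[0,0,-2.5,0,0,0],[0,0,-2.5,0,0,0],[0,0,-1,0,0,0],[0,-2,0,0,0,0],[0,-4,0,0,0,0],[0,-4,0,0,0,0],[0,-4,0,0,0,0],[0,-4,0,0,0,0],[0,-2,0,0,0,0],[0,0,0,0,0,0]])

```text
clock: 16.95
ee_pos: [0.5562, 0.1079, 0.3023]
ee_rot: [-179.9, -0.0, -172.6]
force: [-0.5, -0.2, -0.0]
opening: 0.0499
grasp_force: 0.0
```

Run:
```python
from h import *
t=bot.camera("top")[:,:,::-1];s=bot.camera("side")[:,:,::-1]
a=cv2.resize(t[200:325,200:300],None,fx=4,fy=4,interpolation=2);b=cv2.resize(s[180:305,270:370+0],None,fx=4,fy=4,interpolation=2)
b=cv2.resize(s[140:330,250:410],(421,500),interpolation=2)
cv2.imwrite("pics/e.png",np.hstack([a[:,:379],b])); print(bot.read_state()["force"])
```

```text
[ 0.18164893  0.98698682 -0.94117793]
```

View pics/e.png

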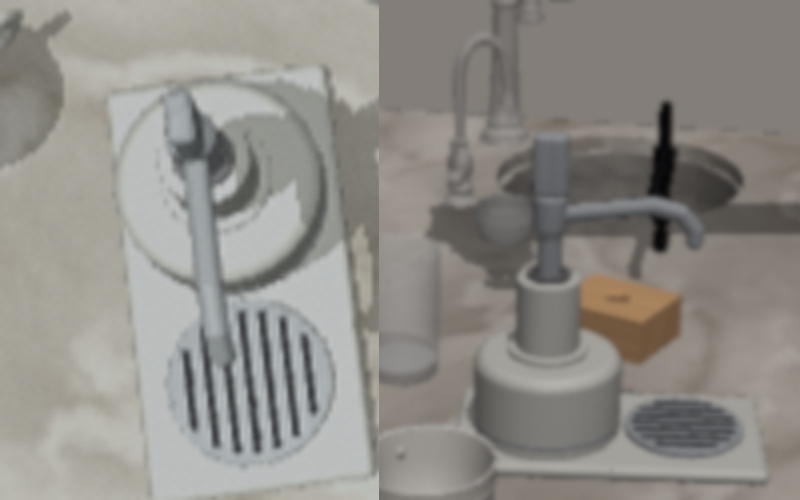

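The picture shows the spout upright in the socket with its outlet over the tray: outlet at (222,355) in the top crop, tray at (250,382), and parallax accounts for the gap. The gripper is clear and the bystanders in view stand as before.

```bash
python3 -c "
from plant import bot
print(bot.sign_off())"
```

```text
the job is handed in; nothing more can be done
None
```

The steel spout is locked in the filter's socket with its outlet over the drip tray; it held an upward tug of about 20 N before I let go, and the job was handed in at about 17 s, with no verdict reported back.

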